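Coast-down check of a plating turntable, stopped on its start mark

ROBOT

A 7-joint arm with a two-finger parallel gripper is mounted at the origin on a cart in front of the work surface, level with it; the furniture and walls round the work are solid. World frame = base frame: x ahead of the robot, y to its left, z up, the work surface at z = 0. Lengths are in m, angles in rad, forces in N, time in s.
With the tool pointing down it reaches from about 0.4 to 0.9 m from the base axis. Payload 5.6 kg.
Tool frame: the origin (TCP) lies midway between the tips of the shut fingers; the grasp point (between the pads) lies 19 mm behind it (r.grasp_offset is the z of the grasp point in the tool frame, in m); z points along the fingers, y is the direction in which the jaws open and shut (so a half turn about z gives the same grasp; the last joint's range is limited). The gripper opens to 92 mm and grips with 3 to 60 N. Pads are 20 mm wide; open, the fingers measure 128 mm over their backs; the gripper's body (75 mm by 189 mm) begins 69 mm behind the grasp point.
Start: joints at [1.146, 0.468, -0.012, 1.603, 0.006, 1.071, -0.056], TCP at [0.242, -0.603, 0.215] pointing down, gripper open.
Joint ranges: [-2.53, 2.53], [-0.31, 2.02], [-1.57, 1.55], [0.28, 2.44], [-1.29, 4.43], [0.15, 1.84], [-2.92, 2.92]. Speed limits (rad/s): [2.57, 2.57, 3.14, 3.14, 3.14, 3.14, 3.14].

INTERFACE

Orientations are given as a rotation vector (axis times angle).
In Python, from rig import sensors, capture, r gives the robot as it stands.
- The arm moves only by the tool servo_tool, never from a script. Its argument "series" is a list of rows, each a list of 6 numbers: the shift along the tool's x, y, z in cm, then the turn, a rotation vector about the tool's x, y, z in rad. In form: [[x, y, z, wx, wy, wz], ...]. A call has 1 to 12 rows; each row is the pose to reach, as a shift and turn from the pose measured when the call began, along the tool's axes at that moment; what a row does not reach only later rows make up. A row lasts 1/8 s, in which the tool goes at most 62.5 mm and 10.7 degrees, less where a joint would pass 70% of its speed; a pose out of reach is approached as far as the arm can. A call with a gripper value outside its range is refused whole. "hand" is the closure in counts, from 0 (fully open) to 255 (shut), set as the call begins (left out, the last holds). The fingers move at their own pace and stop on an object; "squeeze" is the grip in N (left out, the last holds). Time passes only in rows, so rows that repeat a pose let the fingers close. It gives the time, the measured TCP pose, the force and the opening at its end, in the units of the state.
- sensors.get_state(): the state, without advancing time (a new reading comes with each control period).
- capture(name): name is "scene" or "top" or "wrist"; returns a dict with "color" (480x640x3 uint8, red, green, blue), "range_z" (480x640 float32, m along the optical axis (not along the pixel's ray), 0 where there is no reading), "fx", "fy", "cx", "cy" (pixels), "R" (3x3) and "t" (3): a world point X has camera coordinates R X + t. Camera axes: x right, y down, z forward; pixel columns grow to the right and rows downward; lengths in m; the calibration is good to about 2 mm. A picture is of the moment at which its call begins.
- r.finish_job(): hands the job in, once; it reports no verdict.
The state is a dict: "t": time; "joints": joint angles; "joint_vel": joint speeds; "tau": joint torques, N m; "eef_pos": TCP position; "tcp_rot": TCP orientation; "force": force on the tool from outside, world axes, zero at the start; "torque": the same for the moment, N m; "gripper_width": finger opening in m.
Only numpy, scipy, OpenCV 4.12 (cv2) and the standard library are available. Lean on these libraries where they do the work, as an engineer would, in place of code of your own. Each camera call takes 0.05 s, during which the arm holds its last target.

TASK

Check the bearing of the plating turntable before the plate on it is spread: with a fingertip, flick the platter spinning, either way round (its upright thumb posts are good to push on), so that it coasts untouched for at least five seconds. Then, while it is still turning, brake it with a fingertip and bring it to rest with the red mark on its rim lined up with the orange pointer, and leave it standing so with your hand clear. Pick nothing up, do not touch the Petri dish, which must stay seated between its jaws, and do not disturb the loose things standing round about.

Things in the scene. Friction and masses are not known exactly. Their poses are not given: they have to be found in the camera images.
- turntable: Plating turntable, fixed to the bench: grey cast base with a free-turning aluminium platter of 80 mm radius on it, top 50 mm above the bench. Origin under its centre on the bench; its -x axis points from the centre to the orange pointer. Under the platter the base stays inside 76 mm radius and, beyond 70 mm radius, under 15 mm height (except the pointer bracket).
- platter (a joint): Angle of the platter on its upright axis, rad, counter-clockwise from above positive; 0 (or any whole number of turns; it counts on) with the red mark at the pointer. Free bearing, about 0.003 kg m2, coasting down by 0.2 to 0.35 rad/s each second. A radial push of a few N on the rim brakes it at once; moving along the rim with that push kept on turns it.
- hub (a point): Centre of the platter's top, on the axis, 50 mm above the bench. The upright rim face, 80 mm from here, spans 40 to 49 mm above the bench; below it a chamfer runs in to 68 mm radius at 34 mm. A fingertip can reach below the platter's edge and touch the rim from outside, anywhere but at the pointer bracket.
- pointer (a point): Point on the rim circle (80 mm from the axis, level with the platter's top) that the small orange cone points at; the cone's tip is 1.5 mm outside it. The cone sits on an orange tab on an upright steel strip, both 16 mm wide, out to 106 mm from the axis, top 52 mm above the bench.
- mark (a point): Outer end, on the rim (80 mm from the axis, at the platter's top), of the red radial line painted on the platter: 6 mm wide, 28 mm long, carried on down the rim. It turns with the platter.
- post_a (a point): Centre of the top of a thumb post: upright, black-capped, 10 mm thick, 24 mm high above the platter (74 mm above the bench), 66 mm from the axis, at the outer end of a steel clamp jaw (12 mm wide, 8 mm high, reaching inward to the dish). Turns with the platter; 60 degrees counter-clockwise from above from the red mark.
- post_b (a point): Centre of the top of a thumb post: upright, black-capped, 10 mm thick, 24 mm high above the platter (74 mm above the bench), 66 mm from the axis, at the outer end of a steel clamp jaw (12 mm wide, 8 mm high, reaching inward to the dish). Turns with the platter; opposite the red mark.
- post_c (a point): Centre of the top of a thumb post: upright, black-capped, 10 mm thick, 24 mm high above the platter (74 mm above the bench), 66 mm from the axis, at the outer end of a steel clamp jaw (12 mm wide, 8 mm high, reaching inward to the dish). Turns with the platter; 60 degrees clockwise from above from the red mark.
- dish: Loose lidded clear Petri dish, 71 mm across and 16 mm high, lying in the middle of the platter between the three rubber-faced jaws; rides round with the platter. Origin under its centre. Not to be touched.
- spare_dish: Bystander: loose clear Petri dish, 71 mm across, 15 mm high, on the bench; origin under its centre.
- marker: Bystander: loose green and white marker pen lying on the bench, 135 mm long, 16 mm thick, along its y axis; origin under its centre.
- spatula: Bystander: loose steel spatula with a wooden handle lying on the bench, 205 mm long, 13 mm high; origin under its middle.
- beaker: Bystander: loose clear beaker, 68 mm across, 88 mm high; origin under its centre.
- bottle: Bystander: loose reagent bottle with a blue cap and a pink filling, 56 mm across, 105 mm high; origin under its centre.
- tape: Bystander: loose roll of tan tape lying flat, 104 mm across, 25 mm high; origin under its centre.

How it is judged:
By the outcome, as a careful person would: the job done as asked, in the order asked, and still so for the second after the job is handed in, with the robot touching nothing.
It also fails if it takes over 64 s, if anything falls off the work surface, if the arm or the gripper's body presses on something with over 40 N, if the wrist force passes 120 N, or if a joint passes its speed limit or range.

## Working session

There is one attempt and no reset: what is moved stays moved. The work goes in short steps, Python scripts to look and compute and a tool call to move; the robot and the scene stay as the last step left them, time stands still between calls to the robot, and variables do not carry over. Pictures are saved under pics/ and viewed, and the job is handed in when it is done.

Besides the shell and the picture viewer there is one more tool, called after "Emit:" as name(argument=value, ...), one argument or row to a line, values as JSON. servo_tool: Moves the arm, as the interface text tells. Its arguments: {"type":"object","properties":{"series":{"type":"array"},"hand":{"type":"number"},"squeeze":{"type":"number"}},"required":["series"]}

```bash
mkdir -p pics; ls; python3 - <<'E'
from rig import sensors, capture, r
import cv2, numpy as np
s=sensors.get_state(); print({k:np.round(v,3) for k,v in s.items()})
for n in ["scene","top"]:
    c=capture(n); cv2.imwrite(f"pics/{n}0.png",c["color"][:,:,::-1]); np.savez(f"{n}0.npz",**c)
    print(n,c["fx"],c["cx"],c["cy"],np.round(c["R"],3).tolist(),np.round(c["t"],3))
E
```

```text
pics
{'t': np.float64(0.0), 'joints': array([ 1.146,  0.468, -0.012,  1.604,  0.006,  1.071, -0.056]), 'joint_vel': array([-0.002,  0.002, -0.   , -0.001, -0.001,  0.001, -0.001]), 'tau': array([-1.0000e-03, -5.2057e+01, -1.3000e-02, -2.4374e+01, -5.7000e-02,
        1.7000e-02,  0.0000e+00]), 'eef_pos': array([ 0.242, -0.603,  0.214]), 'tcp_rot': array([-3.083e+00, -5.960e-01,  1.000e-03]), 'force': array([-0.341, -0.021, -0.886]), 'torque': array([ 0.039, -0.019,  0.025]), 'gripper_width': np.float64(0.092)}
scene 491.8951196109117 329.8109327777868 242.39044124399024 [[-0.785, -0.619, 0.022], [-0.396, 0.475, -0.786], [0.475, -0.626, -0.618]] [0.421 0.263 0.984]
top 492.04147456382316 328.3118462614785 248.7122967040317 [[-0.019, -1.0, 0.003], [-0.989, 0.018, -0.146], [0.145, -0.006, -0.989]] [0.009 0.52  1.2  ]
```

View pics/scene0.png

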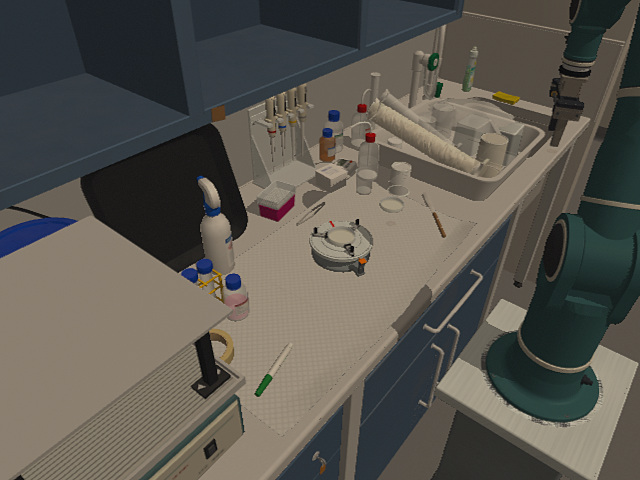

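View pics/top0.png

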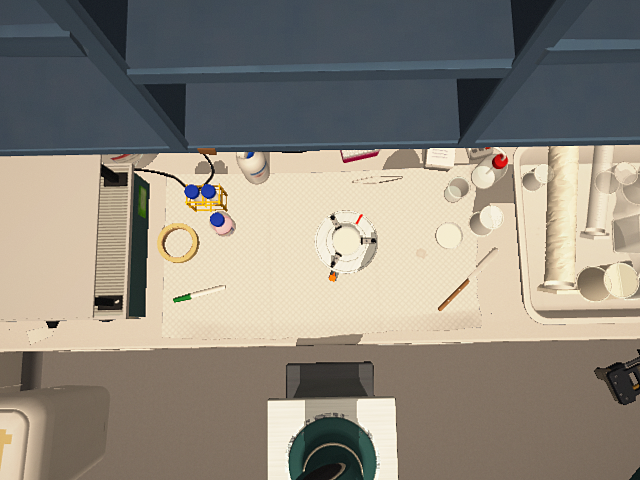

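The scene picture shows the turntable at about (342,245), and the top view has it at (346,242) with the orange pointer at (333,277) and the red mark at (360,218). The space around the turntable is clear. I'll enlarge the crop and measure.

```bash
cat > h.py <<'E'
import numpy as np, cv2
from rig import sensors, capture, r
def ray(c,u,v,z):
    "world point on pixel ray at height z"
    d=c["R"].T@np.array([(u-c["cx"])/c["fx"],(v-c["cy"])/c["fy"],1.0]); o=-c["R"].T@c["t"]
    return o+d*(z-o[2])/d[2]
def proj(c,X):
    X=np.atleast_2d(X)@np.array(c["R"]).T+c["t"]; return np.c_[X[:,0]/X[:,2]*c["fx"]+c["cx"],X[:,1]/X[:,2]*c["fy"]+c["cy"]]
def pts(c):
    v,u=np.mgrid[:480,:640]; z=c["range_z"]
    P=np.stack([(u-c["cx"])/c["fx"]*z,(v-c["cy"])/c["fy"]*z,z],-1)
    return (P-c["t"])@c["R"]
def crop(c,u0,v0,u1,v1,k,name):
    cv2.imwrite(name,cv2.resize(c["color"][v0:v1,u0:u1,::-1],None,fx=k,fy=k,interpolation=cv2.INTER_CUBIC))
E
python3 - <<'E'
from h import *
c=dict(np.load("top0.npz")); 
crop(c,300,195,400,295,6,"pics/topc.png")
P=pts(c); 
m=(abs(P[...,2]-.05)<.004)&(c["range_z"]>0); m[:, :300]=0; m[:,400:]=0; m[:195]=0; m[295:]=0
pt=P[m][:,:2].astype(np.float32); print(len(pt),cv2.minEnclosingCircle(pt))
for n,u,v in [("pointer",333,277),("mark",361.5,215.5)]: print(n,ray(c,u,v,.05))
H=c["color"].astype(int); 
# shelf heights
for u,v in [(320,145),(320,100),(320,75),(150,145),(250,165),(560,270),(345,242)]: print(u,v,P[v,u])
E
```

```text
2148 ((0.5240899324417114, -0.042171411216259), 0.09278357028961182)
pointer [ 0.44698024 -0.01106776  0.05      ]
mark [ 0.60076069 -0.08593232  0.05      ]
320 145 [0.64019387 0.01251612 0.4490554 ]
320 100 [0.72119894 0.01115547 0.4513867 ]
320 75 [0.64053409 0.00924017 0.692311  ]
150 145 [0.64583008 0.30581399 0.44782122]
250 165 [0.70885389 0.18147893 0.13744265]
560 270 [ 0.44974386 -0.55300218  0.0942169 ]
345 242 [ 0.53107849 -0.04205969  0.06814236]
```

View pics/topc.png

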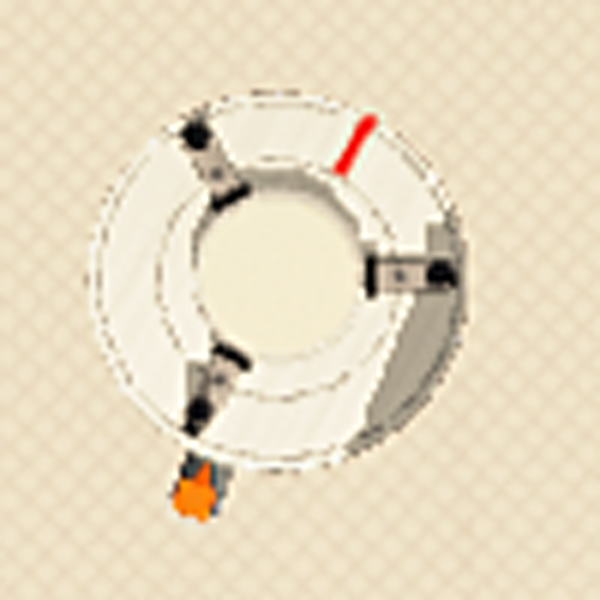

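```bash
cat >> h.py <<'E'
from scipy.spatial.transform import Rotation as Ro
def fitcenter(c,guess=(0.53,-0.041)):
    "rim centre from range points of the platter top"
    P=pts(c); m=(c["range_z"]>0)&(abs(P[...,2]-.05)<.003)&(np.hypot(P[...,0]-guess[0],P[...,1]-guess[1])<.1)
    return P[m]
def red(c,C,rmin=.045,rmax=.09):
    "mark angle (world) about C from red pixels on z=.05"
    im=c["color"].astype(int); R,G,B=im[...,0],im[...,1],im[...,2]
    m=(R>110)&(G<.45*R)&(B<.45*R)
    v,u=np.nonzero(m); 
    X=np.array([ray(c,a,b,.05)[:2] for a,b in zip(u,v)]).reshape(-1,2)-C
    if len(X)==0: return None,0
    rr=np.hypot(*X.T); k=(rr>rmin)&(rr<rmax)
    w=(R-np.maximum(G,B))[v,u][k].astype(float)
    if k.sum()==0: return None,0
    d=(X[k]/rr[k,None]*w[:,None]).sum(0)
    return np.arctan2(d[1],d[0]),int(k.sum())
def mv(pos,yaw):
    "tool-frame shift (cm) and rotvec to reach tool down at pos, tool x at yaw (world)"
    s=sensors.get_state(); R0=Ro.from_rotvec(s["tcp_rot"]); 
    x=np.array([np.cos(yaw),np.sin(yaw),0]); z=np.array([0,0,-1.]); R1=Ro.from_matrix(np.c_[x,np.cross(z,x),z])
    return np.round(R0.inv().apply(np.array(pos)-s["eef_pos"])*100,2),np.round((R0.inv()*R1).as_rotvec(),3)
E
python3 - <<'E'
from h import *
for n in ["top","scene"]:
    c=dict(np.load(n+"0.npz"))
    crop(c,*( (300,195,400,295,6) if n=="top" else (295,205,395,285,8)),f"pics/{n}c.png")
    im=c["color"].astype(int)
    # rim edge: fit by radial gradient search on z=.05 circle
    from scipy.optimize import least_squares,minimize
    g=cv2.GaussianBlur(c["color"][...,1].astype(np.float32),(0,0),.7)
    th=np.arange(0,2*np.pi,.05)
    def edge(C):
        out=[]
        for t in th:
            rr=np.arange(.074,.087,.0005)
            uv=proj(c,np.c_[C[0]+rr*np.cos(t),C[1]+rr*np.sin(t),0*rr+.05]).astype(np.float32)
            out.append(cv2.remap(g,uv[None,:,0],uv[None,:,1],cv2.INTER_LINEAR)[0])
        return np.array(out)
    P=fitcenter(c); 
    cc,rad=cv2.minEnclosingCircle(P[np.hypot(P[:,0]-.53,P[:,1]+.041)<.084][:,:2].astype(np.float32)); print(n,len(P),cc,rad)
    def cost(C):
        e=edge(C); rr=np.arange(.074,.087,.0005)
        return -e[:,(rr<.08)&(rr>.0775)].mean()+e[:,(rr>.0805)&(rr<.083)].mean()
    best=min(((cost((x,y)),x,y) for x in np.arange(.52,.541,.001) for y in np.arange(-.05,-.031,.001)))
    print("rimfit",best)
    O=(im[...,0]>200)&(im[...,1]>80)&(im[...,1]<160)&(im[...,2]<60); v,u=np.nonzero(O); k=(abs(u-340)<50)&(abs(v-260)<40)
    pc=ray(c,u[k].mean(),v[k].mean(),.052); print("orange",u[k].mean(),v[k].mean(),pc)
    C=np.array([.531,-.041]); 
    for C in (C,np.array(best[1:])):
        print(C,"mark deg",np.degrees(red(c,C)[0]),"orange deg",np.degrees(np.arctan2(pc[1]-C[1],pc[0]-C[0])))
E
```

```text
top 1868 (0.5300162434577942, -0.04120510444045067) 0.08396909385919571
rimfit (np.float32(-4.6838074), np.float64(0.54), np.float64(-0.030999999999999986))
orange 332.125 277.2 [ 0.44634873 -0.00887105  0.052     ]
[ 0.531 -0.041] mark deg -34.55172800942149 orange deg 159.2160000209675
[ 0.54  -0.031] mark deg -48.1091329845755 orange deg 166.70537024870748
scene 1318 (0.5303727984428406, -0.04053530842065811) 0.0839185044169426
rimfit (np.float32(-5.7178955), np.float64(0.527), np.float64(-0.047))
orange nan nan [nan nan nan]
[ 0.531 -0.041] mark deg -49.632198799399056 orange deg nan
[ 0.527 -0.047] mark deg -30.955124058533386 orange deg nan<stdin>:25: RuntimeWarning: Mean of empty slice.
  ret = ret.dtype.type(ret / rcount)
```

View pics/scenec.png

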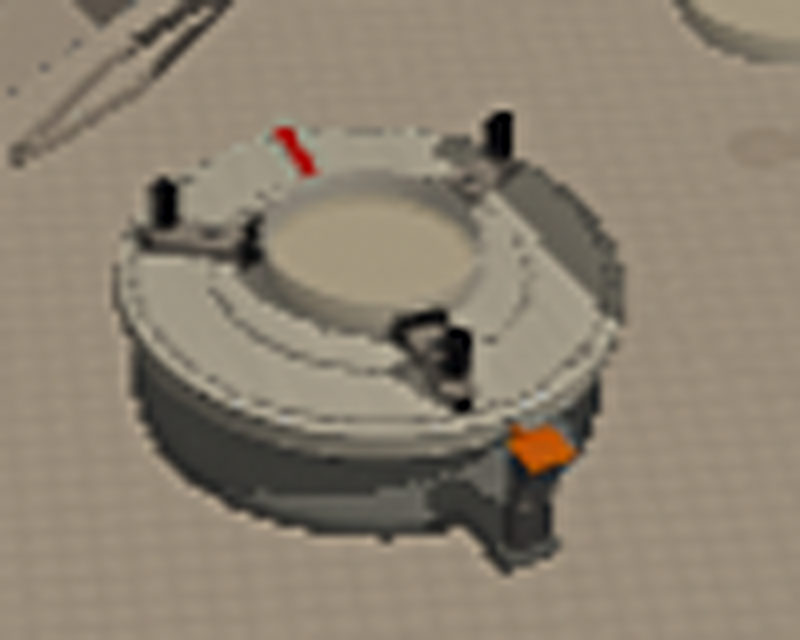

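```bash
python3 - <<'E'
from h import *
c=dict(np.load("top0.npz"))
f=lambda a,b:((a+.5)/6-.5+300,(b+.5)/6-.5+195)
print("centre",ray(c,*f(277.5,281),.05))
for n,a,b,z in [("left",88,281,.05),("right",467,281,.05),("top",277,90,.05),("bot",277,472,.05),("mark out",372,118,.05),("mark in",340,172,.05),("pa",195,133,.074),("pb",198,410,.074),("pc",438,272,.074),("tip",207,462,.05),("tab",195,500,.052)]:
    print(n,np.round(ray(c,*f(a,b),z),4))
s=dict(np.load("scene0.npz")); g=lambda a,b:((a+.5)/8-.5+295,(b+.5)/8-.5+205)
for n,a,b,z in [("pa",163,185,.074),("pb",456,335,.074),("pc",499,118,.074),("mark out",285,130,.05),("mark in",310,172,.05),("tip",512,428,.05),("taboutc",545,455,.052)]: print(n,np.round(ray(s,*g(a,b),z),4))
E
```

```text
centre [ 0.5354252  -0.04491323  0.05      ]
left [0.5369 0.0339 0.05  ]
right [ 0.534  -0.1238  0.05  ]
top [ 0.6167 -0.0467  0.05  ]
bot [ 0.4557 -0.0428  0.05  ]
mark out [ 0.604  -0.0862  0.05  ]
mark in [ 0.5811 -0.0722  0.05  ]
pa [ 0.5938 -0.0115  0.074 ]
pb [ 0.4792 -0.0104  0.074 ]
pc [ 0.5341 -0.1095  0.074 ]
tip [ 0.4604 -0.014   0.05  ]
tab [ 0.4446 -0.0087  0.052 ]
pa [ 0.5951 -0.0129  0.074 ]
pb [ 0.4803 -0.0111  0.074 ]
pc [ 0.5356 -0.1098  0.074 ]
mark out [ 0.6043 -0.0871  0.05  ]
mark in [ 0.5837 -0.074   0.05  ]
tip [ 0.4579 -0.0109  0.05  ]
taboutc [ 0.4418 -0.005   0.052 ]
```

```bash
python3 - <<'E'
from h import *
print(mv([.575,-.19,.2],np.pi/2))
E
```

```text
(array([ 46.29, -25.9 ,   1.41]), array([-1.000e-03, -1.000e-03, -1.189e+00]))
```

Emit:
servo_tool(
  series=[
    [4,-2.2,0.1,0,0,-0.1],
    [8,-4.4,0.2,0,0,-0.2],
    [12,-6.6,0.3,0,0,-0.3],
    [16,-8.8,0.4,0,0,-0.4],
    [20,-11,0.6,0,0,-0.5],
    [24,-13.2,0.7,0,0,-0.6],
    [28,-15.4,0.8,0,0,-0.7],
    [32,-17.6,0.9,0,0,-0.8],
    [36,-19.8,1.0,0,0,-0.9],
    [40,-22.0,1.1,0,0,-1.0],
    [44,-24.5,1.2,0,0,-1.1],
    [46.3,-25.9,1.4,0,0,-1.19],
  ],
  hand=255,
  squeeze=20,
)

```text
t: 1.6
eef_pos: [0.5761, -0.1874, 0.1998]
tcp_rot: [-2.212, -2.228, -0.002]
force: [0.5, 0.4, 0.3]
gripper_width: 0.0005
```

```bash
python3 - <<'E'
from h import *
s=sensors.get_state(); print({k:np.round(v,3).tolist() for k,v in s.items()})
print(mv([.575,-.19,.2],np.pi/2))
for n in ["scene","wrist"]:
    c=capture(n); cv2.imwrite(f"pics/{n}1.png",c["color"][:,:,::-1]); np.savez(f"{n}1.npz",**c)
E
```

```text
{'t': 1.6, 'joints': [0.578, 0.451, -0.418, 1.707, 0.206, 1.029, 0.097], 'joint_vel': [-0.208, 0.153, -0.148, -0.149, 0.157, 0.054, 0.292], 'tau': [0.356, -48.629, -4.878, -22.897, -0.295, -0.047, -0.396], 'eef_pos': [0.576, -0.187, 0.2], 'tcp_rot': [-2.212, -2.228, -0.002], 'force': [0.49, 0.362, 0.319], 'torque': [-0.011, -0.051, 0.002], 'gripper_width': 0.001}
(array([-0.26, -0.11, -0.02]), array([-0.001, -0.002,  0.007]))
```

View pics/scene1.png

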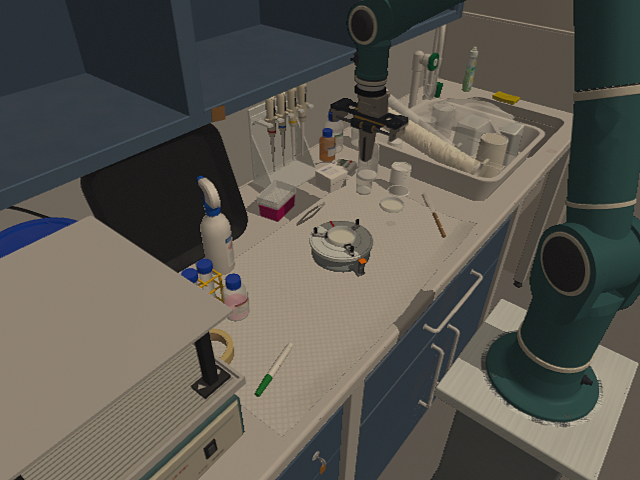

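View pics/wrist1.png

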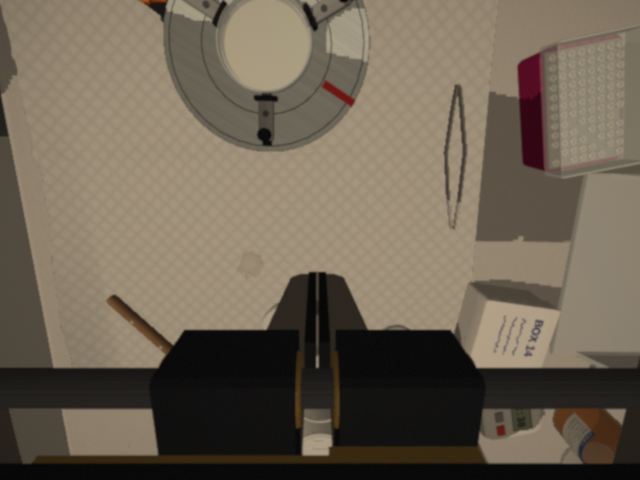

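The scene shows the closed gripper hanging clear right of the turntable, wrist at (370,60). The wrist view shows the platter centred near (267,45), the red mark's end at (353,102) and the pointer at (150,3). Now I descend beyond post C.

```bash
python3 - <<'E'
from h import *
c=dict(np.load("wrist1.npz"))
print(np.round(c["R"],3).tolist(), -c["R"].T@c["t"])
for n,u,v,z in [("L",165,45,.05),("R",370,45,.05),("B",267,151,.05),("mark",353,103,.05),("pc",264,134,.074),("tipL",300,275,.2)]: print(n,np.round(ray(c,u,v,z),4))
print(mv([.57,-.19,.065],np.pi/2),mv([.57,-.115,.065],np.pi/2))
E
```

```text
[[1.0, 0.013, 0.001], [0.013, -0.965, 0.261], [0.004, -0.261, -0.965]] [ 0.57590942 -0.11241962  0.3687053 ]
L [ 0.4587 -0.0481  0.05  ]
R [ 0.6161 -0.0459  0.05  ]
B [ 0.5353 -0.1266  0.05  ]
mark [ 0.6047 -0.0883  0.05  ]
pc [ 0.5364 -0.113   0.074 ]
tipL [ 0.5689 -0.1773  0.2   ]
(array([-0.36, -0.61, 13.45]), array([-0.001, -0.003,  0.007])) (array([ 7.14, -0.56, 13.48]), array([-0.001, -0.003,  0.007]))
```

Emit:
servo_tool(
  series=[
    [0,-0.6,3,0,0,0],
    [1,-0.6,6,0,0,0],
    [3,-0.6,8,0,0,0],
    [5,-0.6,9.5,0,0,0],
    [7,-0.6,11,0,0,0.007],
    [7.2,-0.6,13,0,0,0.007],
    [7.2,-0.6,13.5,0,0,0.007],
    [7.2,-0.6,13.5,0,0,0.007],
  ],
)

```text
t: 2.7
eef_pos: [0.5692, -0.1161, 0.0643]
tcp_rot: [-2.221, -2.217, -0.001]
force: [-0.2, -0.5, 0.2]
gripper_width: 0.0006
```

```bash
python3 - <<'E'
from h import *
s=sensors.get_state(); print({k:np.round(v,3).tolist() for k,v in s.items()})
for n in ["scene","wrist"]:
    c=capture(n); cv2.imwrite(f"pics/{n}2.png",c["color"][:,:,::-1]); np.savez(f"{n}2.npz",**c)
c=dict(np.load("scene2.npz")); crop(c,280,0,480,290,2,"pics/scene2c.png")
print(mv([.57,-.114,.064],np.pi/2))
E
```

```text
{'t': 2.7, 'joints': [0.433, 0.586, -0.375, 1.859, 0.297, 0.754, -0.106], 'joint_vel': [-0.001, -0.015, -0.013, -0.009, -0.003, 0.002, -0.001], 'tau': [-0.167, -49.582, -5.182, -17.765, -0.038, -0.006, -0.008], 'eef_pos': [0.569, -0.116, 0.064], 'tcp_rot': [-2.221, -2.217, -0.001], 'force': [-0.229, -0.506, 0.206], 'torque': [0.003, -0.03, -0.038], 'gripper_width': 0.001}
(array([0.16, 0.01, 0.12]), array([-0.   , -0.003, -0.001]))
```

View pics/scene2c.png

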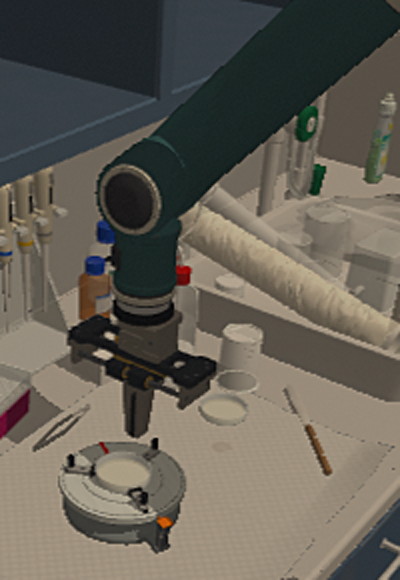

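View pics/wrist2.png

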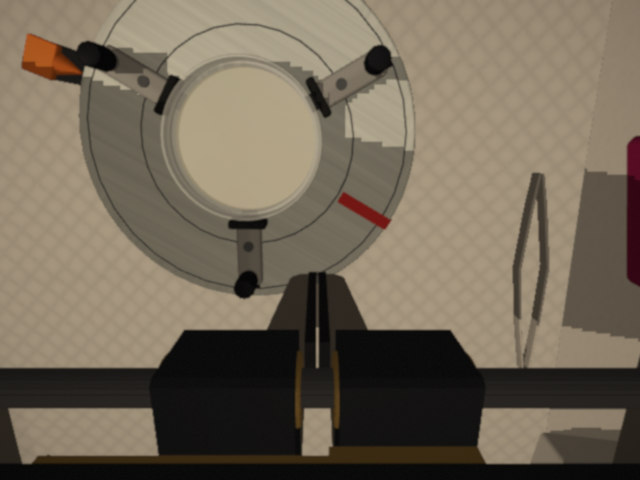

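```bash
python3 - <<'E'
from h import *
c=dict(np.load("wrist2.npz")); crop(c,0,0,430,330,1.8,"pics/w2c.png")
for n,u,v,z in [("fl",288,275,.064),("fr",347,275,.064),("pc",246,284,.074),("pa",377,59,.074),("pb",97,54,.074),("mo",389,224,.05),("mi",341,199,.05),("L",80,115,.05),("R",414,125,.05),("B",255,295,.05),("BL",120,216,.05),("ptr",82,73,.05)]: print(n,np.round(ray(c,u,v,z),4))
E
```

```text
fl [ 0.5553 -0.1091  0.064 ]
fr [ 0.5835 -0.1092  0.064 ]
pc [ 0.5369 -0.1096  0.074 ]
pa [ 0.5927 -0.0158  0.074 ]
pb [ 0.4841 -0.0138  0.074 ]
mo [ 0.6052 -0.0874  0.05  ]
mi [ 0.581  -0.0748  0.05  ]
L [ 0.4594 -0.0352  0.05  ]
R [ 0.6146 -0.04    0.05  ]
B [ 0.5365 -0.1257  0.05  ]
BL [ 0.4713 -0.0831  0.05  ]
ptr [ 0.4633 -0.0172  0.05  ]
```

View pics/w2c.png

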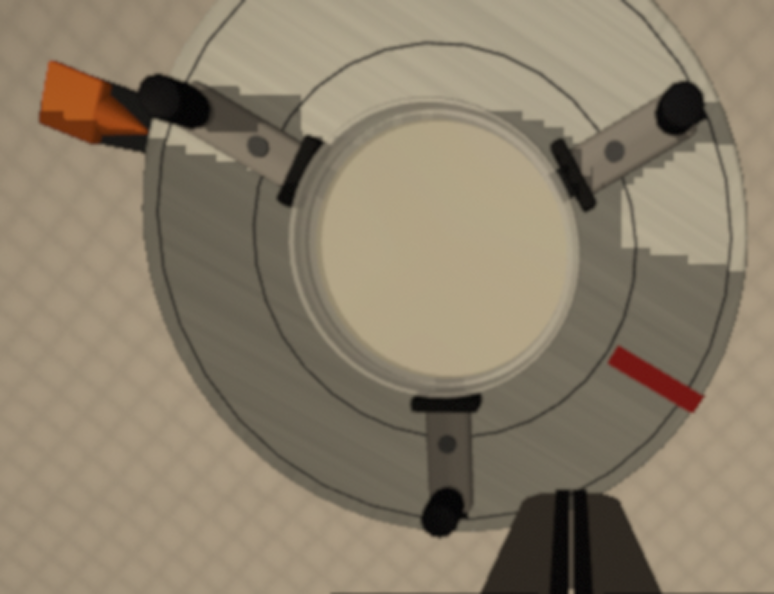

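Emit:
servo_tool(
  series=[
    [0.5,-0.8,0,0,0,0],
    [0.5,-3.0,0,0,0,0],
    [0.5,-6.0,0,0,0,0],
    [0.5,-9.0,0,0,0,0],
    [0,-11.5,0,0,0,0],
    [-1.5,-12,0,0,0,0],
  ],
)

```text
t: 3.55
eef_pos: [0.4485, -0.1304, 0.0656]
tcp_rot: [-2.22, -2.22, -0.002]
force: [-0.1, 0.3, 0.4]
gripper_width: 0.0004
```

```bash
python3 - <<'E'
from h import *
C=np.array([.5365,-.045])
for i in range(4):
    t=sensors.get_state()["t"]; c=capture("top"); a,n=red(c,C); print(t, None if a is None else np.degrees(a),n)
    if i==3: cv2.imwrite("pics/top3.png",c["color"][:,:,::-1]); crop(c,290,185,410,305,5,"pics/top3c.png")
s=sensors.get_state(); print(s["t"],s["eef_pos"],s["force"])
print(mv([.500,-.15,.064],np.pi/2))
E
```

```text
3.55 -172.67153642592965 21
3.6 175.6001932595565 18
3.65 164.83781127669468 23
3.7 153.98869612119876 13
3.75 [ 0.45107729 -0.13097054  0.06551116] [-0.50059865  0.24394632  0.36328412]
(array([-1.89,  4.9 ,  0.15]), array([ 0.001, -0.003, -0.003]))
```

View pics/top3c.png

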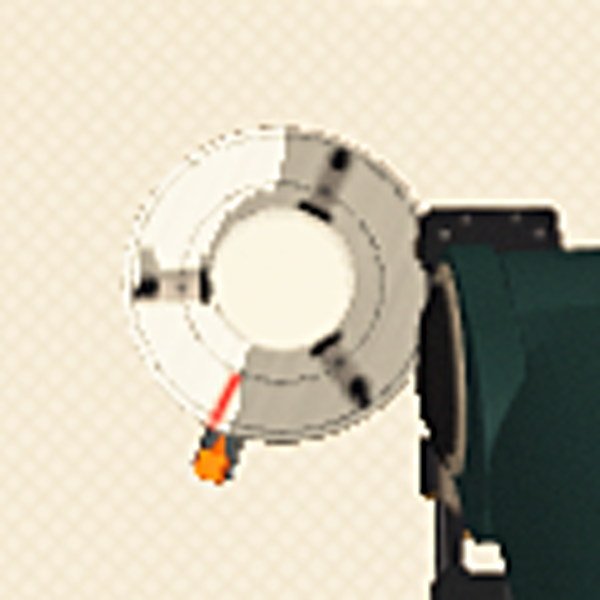

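The platter is spinning clockwise at about 3.8 rad/s, and the finger is clear of it. The crop shows the mark passing the pointer at (212,440) with the dish still seated. Next I move to a braking standby position outside the rim on the -y side.

Emit:
servo_tool(
  series=[
    [-2.0,1,0,0,0,0],
    [-3.2,4,0,0,0,0],
    [-3.4,7,0.5,0,0,0],
    [-3.4,8.4,2,0,-0.003,-0.003],
    [-3.4,8.4,3.5,0,-0.003,-0.003],
    [-3.4,8.4,3.5,0,-0.003,-0.003],
    [-3.4,8.4,3.5,0,-0.003,-0.003],
  ],
)

```text
t: 4.62
eef_pos: [0.5346, -0.1654, 0.0306]
tcp_rot: [2.221, 2.221, 0.001]
force: [-0.3, 0.2, -0.3]
gripper_width: 0.0005
```

```bash
python3 - <<'E'
from h import *
C=np.array([.5365,-.0455])
for i in range(6):
    n="wrist"; t=sensors.get_state()["t"]; c=capture(n); a,k=red(c,C); print(t, n,None if a is None else np.degrees(a),k)
    if i==1: cv2.imwrite("pics/w4.png",c["color"][:,:,::-1]); np.savez("w4.npz",**c)
s=sensors.get_state(); print(s["t"],s["eef_pos"],s["force"])
E
```

```text
4.625 wrist -77.49530577475264 438
4.675 wrist -89.26694369241814 448
4.725 wrist -100.99675904039029 446
4.775 wrist -112.63887105262258 452
4.825 wrist -124.20648298935511 221
4.875 wrist -136.24059073740267 3
4.925 [ 0.53517021 -0.16529967  0.0310503 ] [ 0.30775246 -0.07217592 -0.54869473]
```

View pics/w4.png

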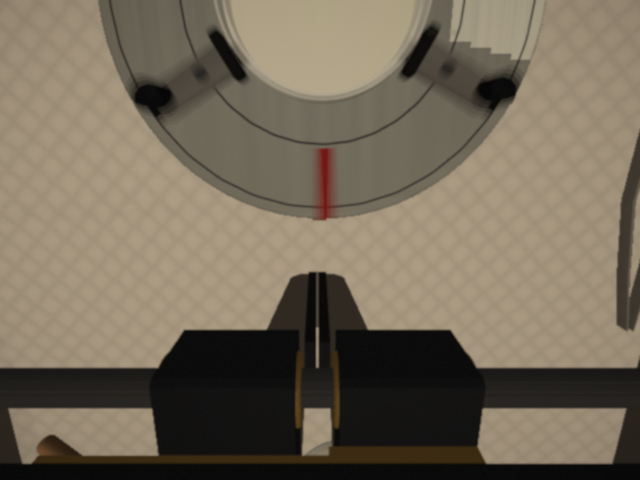

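The picture shows the mark (326,185) sweeping past the free platter's near edge, with the rim at v≈217 and the finger's front edge at v≈275. I close most of the gap and wait.

Emit:
servo_tool(
  series=[
    [0.5,0.2,0,0,0,0],
    [1.2,0.2,0,0,0,0],
    [1.8,0.2,0,0,0,0],
    [2.3,0.2,0,0,0,0],
    [2.5,0.2,0,0,0,0],
    [2.5,0.2,0,0,0,0],
    [2.5,0.2,0,0,0,0],
    [2.5,0.2,0,0,0,0],
  ],
)

```text
t: 5.92
eef_pos: [0.5372, -0.1406, 0.031]
tcp_rot: [2.22, 2.22, 0.001]
force: [-0.6, 0.4, 1.1]
gripper_width: 0.0003
```

```bash
python3 - <<'E'
from h import *
C=np.array([.5365,-.0455])
for i in range(3):
    n="wrist"; t=sensors.get_state()["t"]; c=capture(n); a,k=red(c,C); print(t, n,None if a is None else np.degrees(a),k)
    if i==1: crop(c,220,180,420,330,4,"pics/w5.png"); np.savez("w5.npz",**c)
s=sensors.get_state(); print(s["t"],s["eef_pos"],s["force"])
E
```

```text
5.925 wrist -18.220510884426076 228
5.975 wrist -29.08279898334132 499
6.025 wrist -39.96519645218422 500
6.075 [ 0.53717832 -0.14043421  0.03102576] [0.16832047 0.68746814 0.13305226]
```

View pics/w5.png

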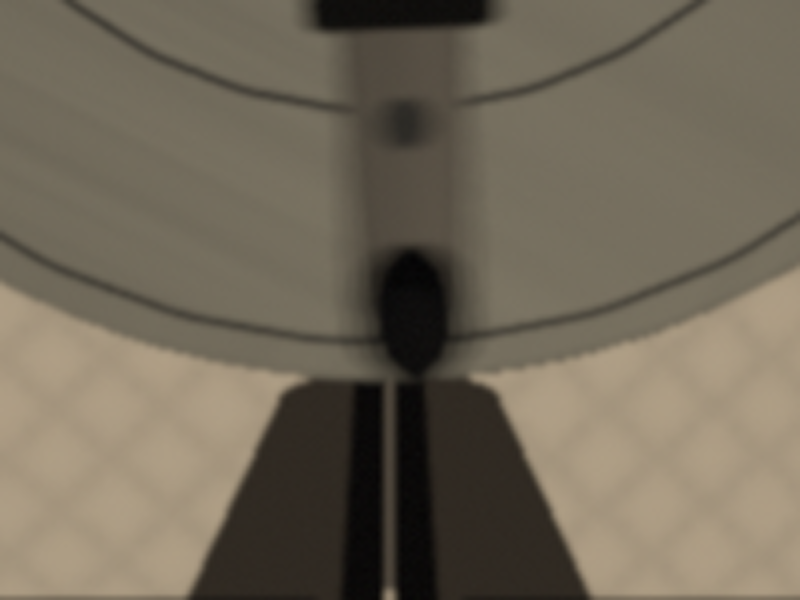

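Emit:
servo_tool(
  series=[
    [0,0,0,0,0,0],
    [0,0,0,0,0,0],
    [0,0,0,0,0,0],
    [0,0,0,0,0,0],
    [0,0,0,0,0,0],
    [0,0,0,0,0,0],
    [0,0,0,0,0,0],
    [0,0,0,0,0,0],
    [0,0,0,0,0,0],
    [0,0,0,0,0,0],
    [0,0,0,0,0,0],
    [0,0,0,0,0,0],
  ],
)

```text
t: 7.58
eef_pos: [0.5371, -0.1405, 0.031]
tcp_rot: [2.22, 2.22, 0.001]
force: [-0.2, -1.4, 0.1]
gripper_width: 0.0002
```

Emit:
servo_tool(
  series=[
    [0,0,0,0,0,0],
    [0,0,0,0,0,0],
    [0,0,0,0,0,0],
    [0,0,0,0,0,0],
    [0,0,0,0,0,0],
    [0,0,0,0,0,0],
    [0,0,0,0,0,0],
    [0,0,0,0,0,0],
    [0,0,0,0,0,0],
    [0,0,0,0,0,0],
    [0,0,0,0,0,0],
    [0,0,0,0,0,0],
  ],
)

```text
t: 9.07
eef_pos: [0.5372, -0.1405, 0.031]
tcp_rot: [2.22, 2.22, 0.002]
force: [0.8, -0.5, 0.3]
gripper_width: 0.0003
```

Emit:
servo_tool(
  series=[
    [0,0,0,0,0,0],
    [0,0,0,0,0,0],
    [0,0,0,0,0,0],
    [0,0,0,0,0,0],
    [0,0,0,0,0,0],
    [0,0,0,0,0,0],
    [0,0,0,0,0,0],
    [0,0,0,0,0,0],
    [0,0,0,0,0,0],
    [0,0,0,0,0,0],
    [0,0,0,0,0,0],
    [0,0,0,0,0,0],
  ],
)

```text
t: 10.58
eef_pos: [0.5372, -0.1404, 0.031]
tcp_rot: [2.22, 2.22, 0.002]
force: [0.1, 0.4, 0.2]
gripper_width: 0.0006
```

```bash
python3 - <<'E'
from h import *
C=np.array([.5365,-.0455])
for i in range(12):
    n=["wrist","top"][i%2]; t=sensors.get_state()["t"]; c=capture(n); a,k=red(c,C); print(t, n,None if a is None else np.degrees(a),k)
    np.savez(f"k{i}.npz",**c)
s=sensors.get_state(); print(s["t"],s["eef_pos"],s["force"])
E
```

```text
10.575 wrist -152.90323376467873 59
10.625 top -165.04497921612227 22
10.675 wrist -168.8013728513931 2
10.725 top -178.99684986734576 23
10.775 wrist 177.28266301623188 1
10.825 top 167.20163673894717 23
10.875 wrist 162.4322810697515 715
10.925 top 153.90665594911297 19
10.975 wrist None 0
11.025 top 140.22188545314054 20
11.075 wrist None 0
11.125 top 127.11802353547448 19
11.175 [ 0.53716884 -0.14046008  0.03103833] [-0.15888716 -0.74624279  0.44406208]
```

Emit:
servo_tool(
  series=[
    [0.1,0,0,0,0,0],
    [0.2,0,0,0,0,0],
    [0.3,0,0,0,0,0],
    [0.3,0,0,0,0,0],
    [0.3,0,0,0,0,0],
    [0.3,0,0,0,0,0],
    [0.3,0,0,0,0,0],
    [0.3,0,0,0,0,0],
    [0.3,0,0,0,0,0],
    [0.3,0,0,0,0,0],
    [0.3,0,0,0,0,0],
    [0.3,0,0,0,0,0],
  ],
)

```text
t: 12.68
eef_pos: [0.5372, -0.1375, 0.031]
tcp_rot: [2.22, 2.22, 0.001]
force: [-0.5, -0.0, -0.9]
gripper_width: 0.0003
```

```bash
python3 - <<'E'
from h import *
C=np.array([.5365,-.0455])
T=[];A=[]
for i in range(12):
    n="top"; t=sensors.get_state()["t"]; c=capture(n); a,k=red(c,C); 
    if k>8: T.append(t);A.append(a)
    np.savez(f"k{i}.npz",**c)
A=np.unwrap(A); print(T[0],T[-1],len(T),np.degrees(A[[0,-1]])); p=np.polyfit(T,A,1); print(p, np.degrees(np.std(A-np.polyval(p,T))))
s=sensors.get_state(); t=s["t"]; print(t,np.degrees(np.polyval(p,t)),s["eef_pos"],s["force"])
w=capture("wrist"); crop(w,220,180,420,330,4,"pics/w6.png"); crop(c,290,185,410,305,5,"pics/t6.png")
E
```

```text
12.675 13.225 12 [ -80.48479887 -143.87766273]
[-1.97632492 23.60376401] 1.797897045013019
13.275 -150.79958891051564 [ 0.53716015 -0.13742597  0.03102389] [ 0.36083324 -0.39231549 -0.1320064 ]
```

View pics/t6.png

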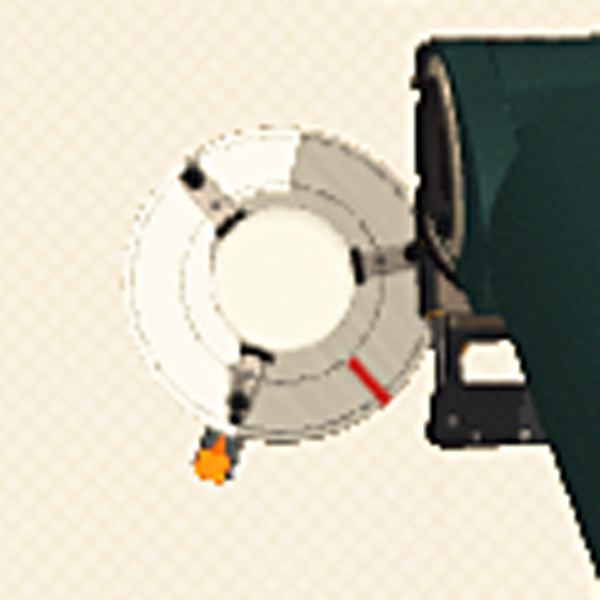

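The crop shows the mark at (370,380), heading clockwise for the pointer, with about 46° (roughly 0.44 s) to go. Braking now, after 10 s of coasting.

Emit:
servo_tool(
  series=[
    [0.2,0,0,0,0,0],
    [0.3,0,0,0,0,0],
    [0.6,0,0,0,0,0],
    [0.7,0,0,0,0,0],
    [0.7,0,0,0,0,0],
  ],
)

```text
t: 13.95
eef_pos: [0.5371, -0.1345, 0.0311]
tcp_rot: [2.221, 2.214, -0.003]
force: [0.6, -8.2, -1.4]
gripper_width: 0.0006
```

```bash
cat > st.py <<'E'
from h import *
import sys
C=np.array([.5365,-.0455])
for i in range(2):
    n="top"; t=sensors.get_state()["t"]; c=capture(n); a,k=red(c,C); print(t, None if a is None else np.degrees(a),k)
s=sensors.get_state(); t=s["t"]; print(t,s["eef_pos"],s["force"])
w=capture("wrist"); crop(w,0,0,640,340,1.2,f"pics/w{sys.argv[1]}.png"); crop(c,290,185,410,305,5,f"pics/t{sys.argv[1]}.png")
np.savez("wl.npz",**w); np.savez("tl.npz",**c)
E
python3 st.py 7
```

```text
13.95 -175.36293902943257 28
14.0 -176.18093091445763 29
14.05 [ 0.53712561 -0.1345359   0.0310818 ] [ 0.44710607 -8.602765   -0.49598518]
```

View pics/t7.png

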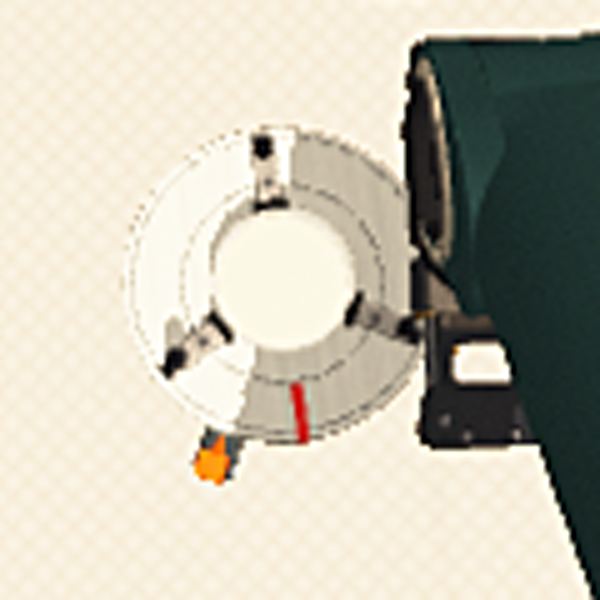

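View pics/w7.png

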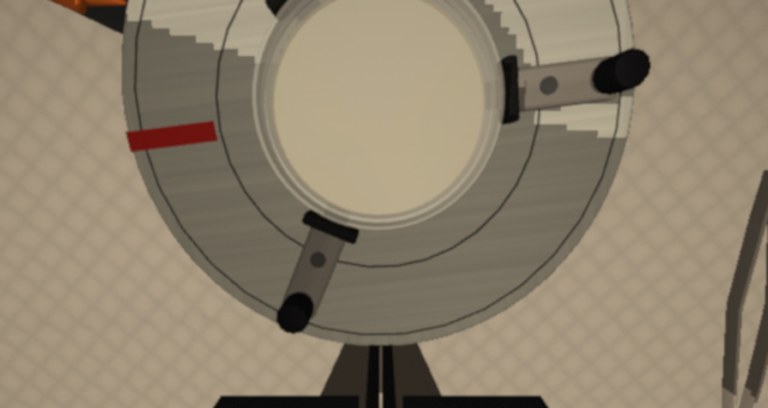

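The platter has stopped, held with 8.6 N on the rim and about 26° short of the pointer; the mark's end is at (302,440) in the top crop, the pointer at (217,440). The dish is seated. I keep the push on and drag along the rim by about 21°.

Emit:
servo_tool(
  series=[
    [0.42,-0.52,0,0,0,0.061],
    [0.46,-1.04,0,0,0,0.122],
    [0.54,-1.55,0,0,0,0.183],
    [0.65,-2.06,0,0,0,0.244],
    [0.79,-2.56,0,0,0,0.305],
    [0.97,-3.05,0,0,0,0.367],
    [0.97,-3.05,0,0,0,0.367],
    [0.97,-3.05,0,0,0,0.367],
  ],
)

```text
t: 15.1
eef_pos: [0.5051, -0.1287, 0.031]
tcp_rot: [2.588, 1.767, -0.008]
force: [-2.0, -8.9, 2.5]
gripper_width: 0.0003
```

```bash
python3 st.py 8
```

```text
15.1 164.67263437085737 33
15.15 164.72548414121948 32
15.2 [ 0.50519848 -0.128795    0.03101533] [-3.36015015 -9.08674389  2.54601408]
```

View pics/w8.png

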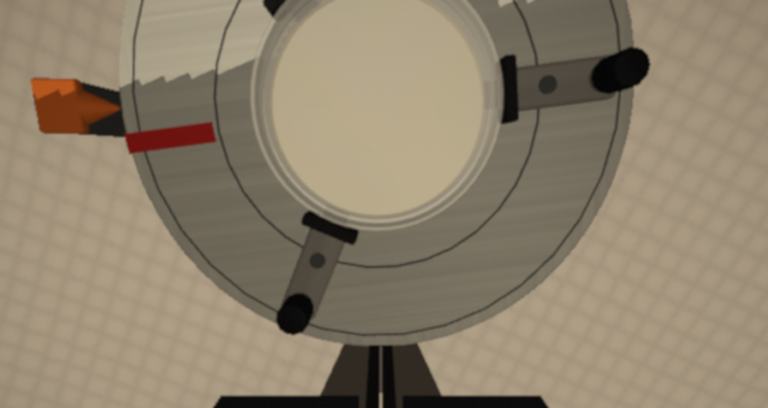

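View pics/t8.png

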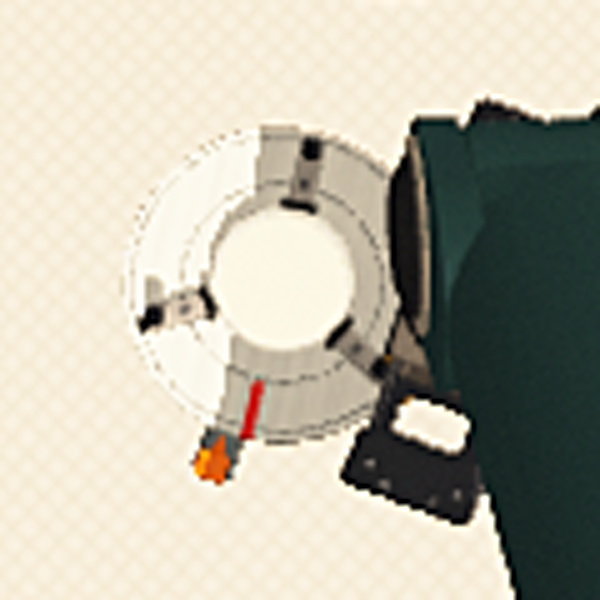

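Drag works: in the wrist view the mark end is at (128,143) and the pointer tip at (122,108), all in line with each other except for the remaining angle. Measure the remainder.

```bash
cat > ang.py <<'E'
from h import *
from scipy.optimize import least_squares
def fitC(c,uv,z=.05,rr=None):
    P=np.array([ray(c,u,v,z)[:2] for u,v in uv])
    s=least_squares(lambda p:np.hypot(P[:,0]-p[0],P[:,1]-p[1])-(p[2] if rr is None else rr),[.5365,-.0455,.08]); return s.x, s.fun
E
python3 - <<'E'
from ang import *
c=dict(np.load("wl.npz")); crop(c,15,40,215,160,4,"pics/w8c.png")
f=lambda a,b:((a+.5)/1.2-.5,(b+.5)/1.2-.5)
uv=[f(*p) for p in [(122,150),(140,210),(180,268),(240,314),(310,339),(460,333),(540,295),(600,230),(627,160),(634,100),(120,90)]]
x,fun=fitC(c,uv); print(x,np.round(fun*1000,1))
C=x[:2]; a,k=red(c,C); print("mark",np.degrees(a),k)
print("grooveC")
for n,p in [("tip",(122,108)),("mout",(128,143)),("min",(215,131))]:
    X=ray(c,*f(*p),.05)[:2]-C; print(n,np.hypot(*X),np.degrees(np.arctan2(X[1],X[0])))
E
```

```text
[ 0.53538362 -0.04813711  0.08052981] [ 0.2  2.   1.9  0.3 -2.1 -2.1  0.8  1.9  0.4 -1.1 -2.3]
mark 161.4273145697037 82
grooveC
tip 0.07810591478671046 157.35796854144277
mout 0.07827355858066591 164.89788974181238
min 0.050458747753632814 164.28269334727472
```

View pics/w8c.png

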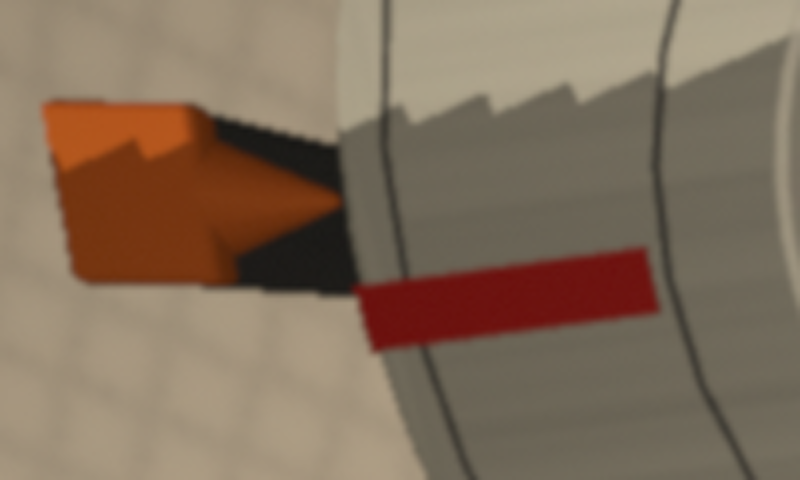

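Emit:
servo_tool(
  series=[
    [0.41,-0.28,0,0,0,0.032],
    [0.42,-0.55,0,0,0,0.065],
    [0.44,-0.82,0,0,0,0.097],
    [0.47,-1.1,0,0,0,0.129],
    [0.47,-1.1,0,0,0,0.129],
    [0.47,-1.1,0,0,0,0.129],
  ],
)

```text
t: 16.0
eef_pos: [0.4948, -0.1241, 0.031]
tcp_rot: [2.698, 1.591, -0.015]
force: [-5.1, -9.9, 3.7]
gripper_width: 0.0002
```

```bash
python3 st.py 9; python3 - <<'E'
from h import *
c=dict(np.load("wl.npz")); crop(c,15,40,215,160,4,"pics/w9c.png")
E
```

```text
16.0 158.2514850670737 29
16.05 158.2533301229862 29
16.1 [ 0.49474981 -0.12407177  0.03101601] [-4.27510721 -8.61028286  3.50998511]
```

View pics/w9c.png

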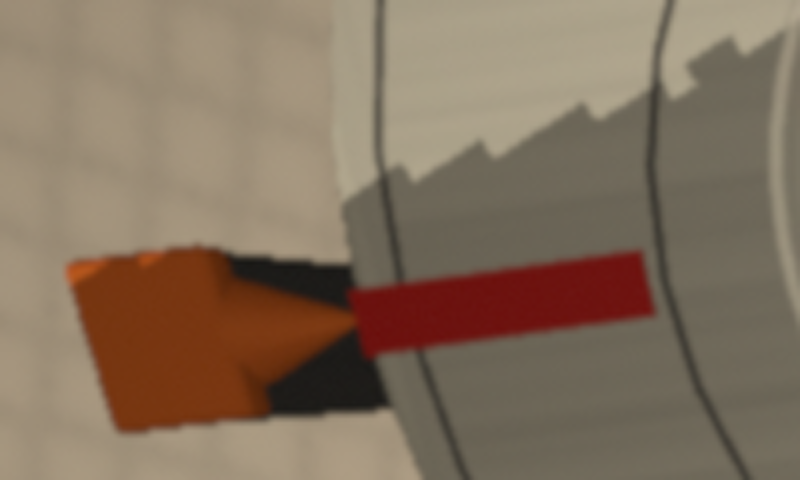

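The mark's end (corners (348,292) and (365,358), middle (356,325)) meets the cone tip at (358,321), about 0.3 mm short. A very small nudge, then a straight radial release.

Emit:
servo_tool(
  series=[
    [0.4,-0.04,0,0,0,0.004],
    [0.4,-0.04,0,0,0,0.004],
    [0.2,-0.04,0,0,0,0.004],
    [0.05,-0.04,0,0,0,0.004],
    [-0.1,-0.04,0,0,0,0.004],
    [-0.4,-0.04,0,0,0,0.004],
    [-1,-0.04,0,0,0,0.004],
    [-2,-0.04,0,0,0,0.004],
    [-3,-0.04,0,0,0,0.004],
    [-3,-0.04,0,0,0,0.004],
  ],
)

```text
t: 17.4
eef_pos: [0.4792, -0.1514, 0.0314]
tcp_rot: [2.703, 1.583, -0.016]
force: [0.3, 0.5, -0.0]
gripper_width: 0.0002
```

```bash
python3 st.py 10; python3 - <<'E'
from h import *
c=dict(np.load("wl.npz")); crop(c,0,0,320,240,2.5,"pics/w10c.png")
E
```

```text
17.4 157.91160188253735 32
17.45 157.9119455861444 32
17.5 [ 0.47989372 -0.15030842  0.03143315] [ 0.93377867  0.46520604 -0.23805828]
```

View pics/w10c.png

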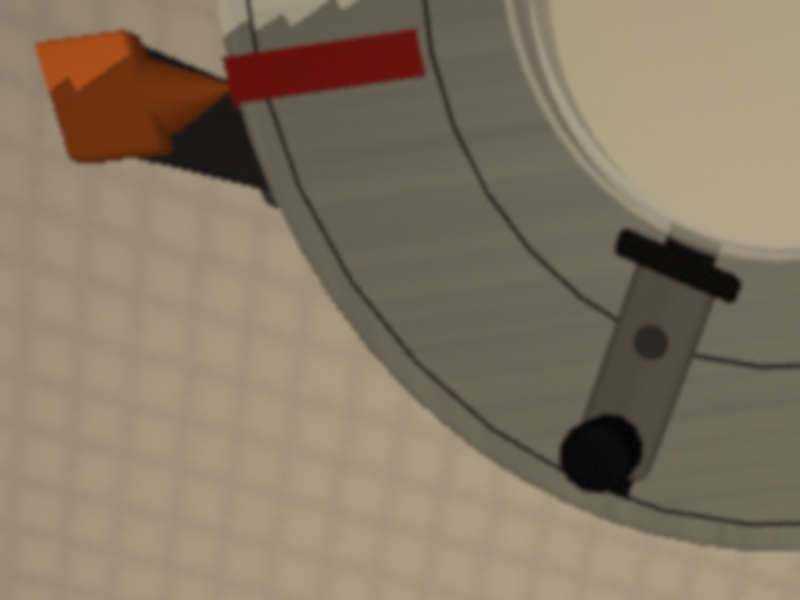

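View pics/t10.png

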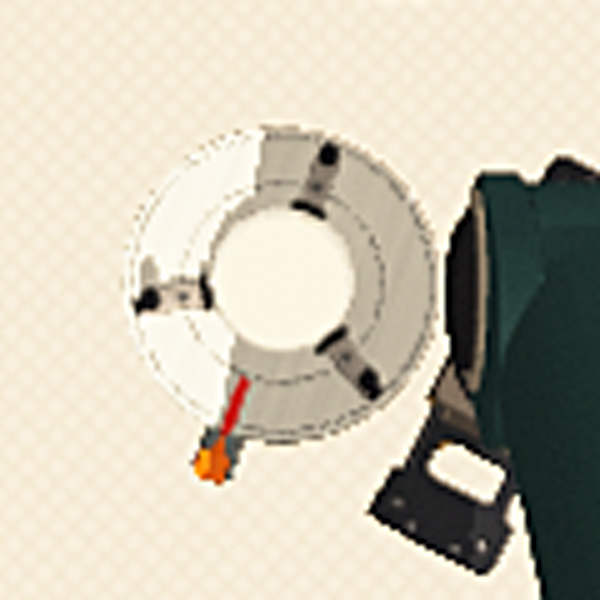

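```bash
python3 - <<'E'
from h import *
c=dict(np.load("wl.npz")); crop(c,40,0,180,75,5.7,"pics/w10d.png")
E
```

```text
(no output)
```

View pics/w10d.png

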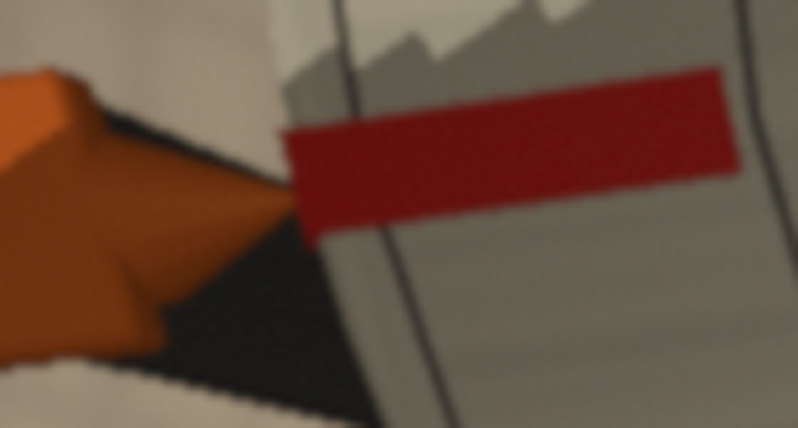

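The hand is clear and the platter is at rest. In the crop the mark's end centre is near (298,184) and the cone tip near (297,200), but this view is oblique. I raise the hand and put the wrist camera over the axis for a parallax-free check.

Emit:
servo_tool(
  series=[
    [0,0,-3,0,0,0],
    [0,0,-6,0,0,0],
    [0,0,-9,0,0,0],
    [0,0,-12,0,0,0],
    [1.5,0,-12.5,0,0,0],
    [3,0,-13,0,0,0],
    [4.5,-0.2,-13,0,0,0],
    [4.5,-0.2,-13,0,0,0],
    [4.5,-0.2,-13,0,0,0],
  ],
)

```text
t: 18.68
eef_pos: [0.5001, -0.1081, 0.1601]
tcp_rot: [2.701, 1.587, -0.017]
force: [1.0, 0.2, 0.7]
gripper_width: 0.0005
```

```bash
python3 st.py 11; python3 - <<'E'
from h import *
c=dict(np.load("wl.npz")); crop(c,0,0,640,480,1.2,"pics/w11c.png"); print(-c["R"].T@c["t"],c["fx"])
E
```

```text
18.675 157.9123862839835 32
18.725 157.90976375115878 32
18.775 [ 0.50021446 -0.10858706  0.16042799] [ 0.38093645  0.32746864 -0.57772304]
[ 0.53648978 -0.0431289   0.32824057] 377.9864149140963
```

View pics/w11c.png

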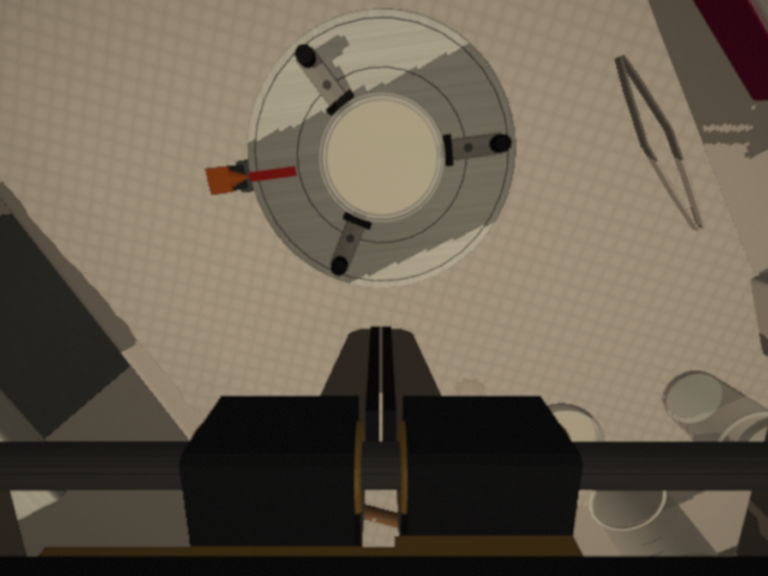

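```bash
python3 - <<'E'
from ang import *
c=dict(np.load("wl.npz")); crop(c,165,125,265,175,8,"pics/w11d.png")
H=cv2.cvtColor(c["color"],cv2.COLOR_RGB2HSV).astype(int)
h,s,v=H[...,0],H[...,1],H[...,2]
V,U=np.mgrid[:480,:640]; reg=(U>160)&(U<260)&(V>125)&(V<175)
R=reg&((h<=4)|(h>=176))&(s>150); O=reg&(h>=7)&(h<=15)&(s>150)
for n,m in (("red",R),("orange",O)):
    vv,uu=np.nonzero(m); X=np.array([ray(c,a,b,.05)[:2] for a,b in zip(uu,vv)])
    mu=X.mean(0); w,E=np.linalg.eigh(np.cov(X.T)); d=E[:,1]
    print(n,len(X),mu,"axis deg",np.degrees(np.arctan2(d[1],d[0]))%180)
    for C in ([.5365,-.0455],[.5365,-.044],[.538,-.0455]): q=mu-C; print("  ang about",C,round(float(np.degrees(np.arctan2(q[1],q[0]))),2))
E
```

```text
red 302 [ 0.47512615 -0.02281089] axis deg 158.16252911457264
  ang about [0.5365, -0.0455] 159.71
  ang about [0.5365, -0.044] 160.95
  ang about [0.538, -0.0455] 160.16
orange 542 [ 0.44823542 -0.01145359] axis deg 158.36477650074417
  ang about [0.5365, -0.0455] 158.91
  ang about [0.5365, -0.044] 159.76
  ang about [0.538, -0.0455] 159.23
```

View pics/w11d.png

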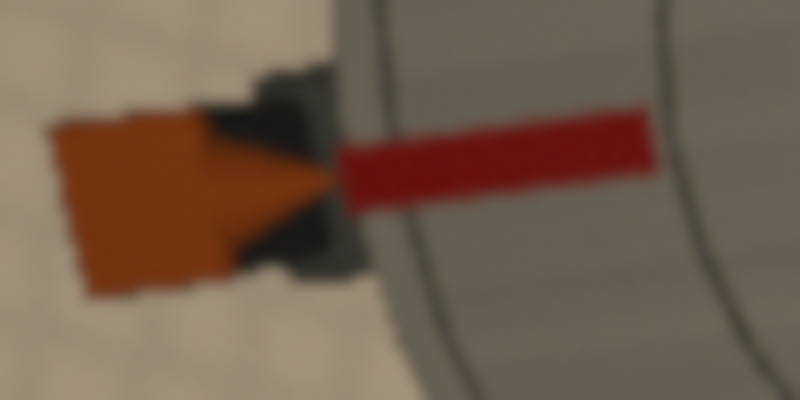

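From over the axis, the mark's end middle is at (344,181) and the cone tip at (337,180), lined up to about 0.2 mm; the fitted axes agree at 158.2° and 158.4°. I back the hand well away and do a last check.

Emit:
servo_tool(
  series=[
    [-2,0,-1,0,0,0],
    [-5,0,-2,0,0,0],
    [-8,0,-2,0,0,0],
    [-10,0,-2,0,0,0],
    [-10,0,-2,0,0,0],
    [-10,0,-2,0,0,0],
  ],
)

```text
t: 19.58
eef_pos: [0.4519, -0.195, 0.1819]
tcp_rot: [2.702, 1.585, -0.015]
force: [0.0, 0.5, 0.6]
gripper_width: 0.0007
```

```bash
python3 st.py 12; python3 - <<'E'
from h import *
c=capture("scene"); cv2.imwrite("pics/scene12.png",c["color"][:,:,::-1])
t=capture("top"); cv2.imwrite("pics/top12.png",t["color"][:,:,::-1])
E
```

```text
19.575 157.9069364418634 32
19.625 157.90959435848467 32
19.675 [ 0.4520697  -0.19468563  0.18184588] [ 0.06089622 -0.14626079  0.51286126]
```

View pics/top12.png

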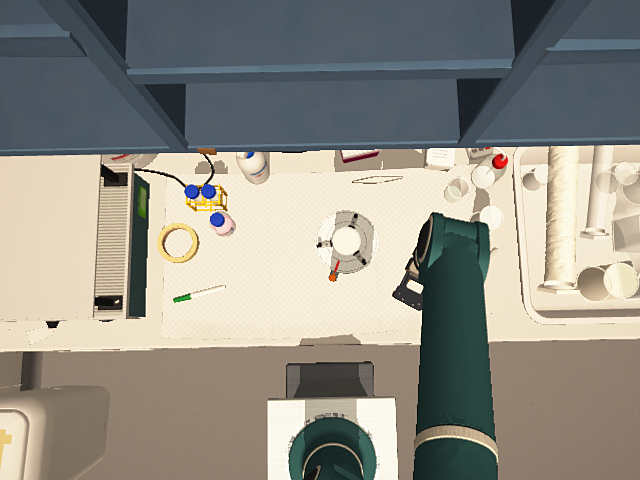

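View pics/t12.png

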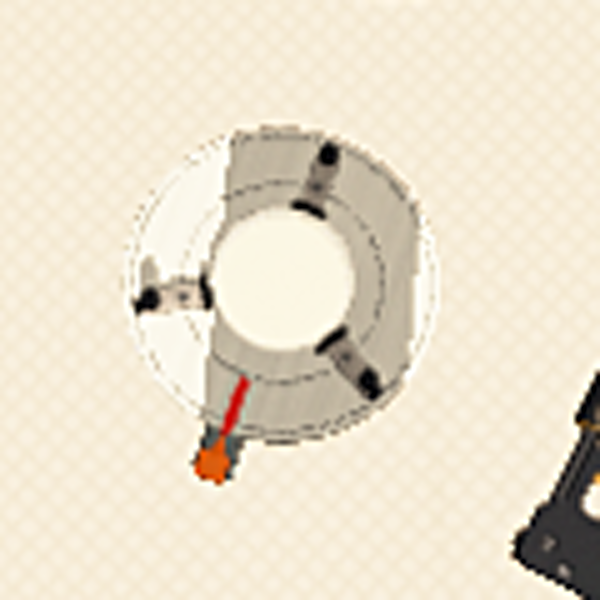

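The top view shows the bystanders where they were: tape (178,242), marker (200,293), bottle (222,223). The dish is seated, the mark is at the pointer, the platter angle is steady at 157.91°, and the hand is clear. Handing in.

```bash
python3 -c "
from rig import r
print(r.finish_job())"
```

```text
the job is handed in; nothing more can be done
None
```

The turntable is spun, braked and standing with its red mark at the orange pointer, and I handed the job in at about 20 s of the 64 s allowed.

- **Spin:** I flicked it clockwise by a thumb post to about 4 rad/s. It coasted untouched for about 10 s, slowing by roughly 0.3 rad/s each second.
- **Brake:** I pressed the fingertip on the rim with about 8.6 N while it was still turning at about 1.8 rad/s. It stopped about 27° short of the pointer. I kept the push on and moved along the rim to bring the mark to the pointer, then released straight outward.
- **Alignment:** With the wrist camera over the axis, the mark and the cone tip line up to about 0.2 mm. Their fitted axes agree within about 0.2°.
    - An earlier oblique wrist view had suggested about 0.6° off; I put that down to parallax.
    - Angles taken about my estimated platter centre gave about 1° difference; I blame a 1–2 mm error in that centre.
- **At rest:** The mark's angle stayed within 0.01° over the last 2 s, with the hand clear and no force beyond sensor noise.
- **Surroundings:** The dish looked seated between its jaws. The tape, marker and bottle were where they started in the last top view. The arm hid the spare dish, the spatula and part of the beaker area in that view, so I did not check those at the end; the hand did not go near them.

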